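# Open the child-resistant polish bottle at the étagère

## Robot

A 6-joint arm with a two-finger parallel gripper is mounted at the origin on the work surface. World frame = base frame: x ahead of the robot, y to its left, z up, the work surface at z = 0. Lengths are in m, angles in rad, forces in N, time in s.
With the tool pointing down it reaches from about 0.325 to 0.85 m from the base axis. Payload 15.5 kg.
Tool frame: the origin (TCP) lies on the centre line of the jaws, within the pads' length; the fingertips stand 17 mm ahead of it and the grasp point (between the pads) lies 2 mm behind it; z points along the fingers, y is the line along which they close (so a half turn about z gives the same grasp; the last joint's range is limited). The gripper opens to 91 mm and grips with 3 to 60 N. Pads are 32 mm wide; open, the fingers measure 118 mm over their backs; the gripper's body (76 mm by 178 mm) begins 60 mm behind the grasp point.
Start: joints at [1.202, 0.494, 1.345, -0, 1.302, -0.096], TCP at [0.168, 0.602, 0.231] pointing down, gripper open.
Joint ranges: [-2.91, 2.91], [-0.82, 2.16], [0.22, 2.67], [-1.22, 4.37], [0.12, 2.79], [-3.08, 3.08]. Speed limits (rad/s): [1.89, 1.89, 2.57, 3.01, 3.01, 3.01].

## Interface

Orientations are given as a 3x3 rotation matrix whose columns are the frame's x, y, z axes.
In Python, from workcell import state, read_camera, sign_off gives the robot as it stands.
- The arm moves only by the tool drive_tool, never from a script. Its argument "motion" is a list of rows, each an object of numbers: "x", "y", "z": the shift along the tool's x, y, z in mm; "yaw": the turn about the tool's z in degrees. In form: [{"x": .., "y": .., "z": .., "yaw": ..}, ...]. A call has 1 to 8 rows; each row is the pose to reach, as a shift and turn from the pose commanded when the call began, along the tool's axes at that moment; what a row does not reach only later rows make up. A row lasts 1/8 s, in which the tool goes at most 62.5 mm and 10.7 degrees, less where a joint would pass 70% of its speed; a pose out of reach is approached as far as the arm can. A call with a gripper value outside its range is refused whole. "claw" is the opening in per cent of the stroke, from 0 (shut) to 100 (fully open), set as the call begins (left out, the last holds). The fingers move at their own pace and stop on an object; "newtons" is the grip in N (left out, the last holds). Time passes only in rows, so rows that repeat a pose let the fingers close. It gives the time, the measured TCP pose, the force, the opening and the grip force at its end, in the units of the state.
- state(): the state, without advancing time (a new reading comes with each control period).
- read_camera(name): name is "side" or "top" or "wrist"; returns a dict with "color" (400x640x3 uint8, blue, green, red), "fx", "fy", "cx", "cy" (pixels), "distortion" ([k1, k2, p1, p2, k3] as OpenCV has them; the pictures are not rectified), "xyz" and "orientation" of the camera in the world; the wrist camera has in their place "T_tool_cam" (4x4, takes a point from camera to tool coordinates, whose origin is the TCP and whose axes are the flange's). Camera axes: x right, y down, z forward; pixel columns grow to the right and rows downward; lengths in m; the calibration is good to about 2 mm. A picture is of the moment at which its call begins: read the wrist's pose just before it. There is no depth.
- sign_off(): hands the job in; it is judged then, once.
The state is a dict: "t": time; "joint_positions": joint angles; "qd": joint speeds; "joint_efforts": joint torques, N m; "ee_pos": TCP position; "eef_rot": TCP orientation; "wrist_force": force on the tool from outside, world axes, zero at the start; "moment": the same for the moment, N m; "grip_width": opening from 0.0 (shut) to 1.0 (fully open); "grasp_force": force on a finger pad.
Only numpy, scipy, OpenCV 4.12 (cv2) and the standard library are available. Lean on these libraries where they do the work, as an engineer would, in place of code of your own. Each camera call takes 0.05 s, during which the arm holds its last target. There are 200 camera calls.

## Task

Take the child-resistant cap (white with a black grip) off the amber polish bottle: push it down and, keeping it down, turn it anticlockwise (seen from above) until it comes free, then lift it off and lay it flat, open side down, in the middle of the aluminium dish. Feel for the bottom and keep your push (or any pull while it is still locked) well under 30 N, because more would crack the bottle's thin neck. Set the cap down instead of dropping it, and leave the display pieces, the tin, the coasters, the brush and the dish where they stand.

Things in the scene. Friction and masses are not known exactly. Their poses are not given: they have to be found in the camera images.
- bottle: round amber bottle, 78 mm across, in a square dark steel caddy (130 x 130 mm, walls to 42 mm high) that is screwed to the table and never moves. Origin: centre of the caddy's underside, on the table; z up, along the bottle's axis. The bottle's sloping shoulder ends about 110 mm above the table and the cap sits above it on the same axis.
- cap: white plastic cap, about 40 g, 41.5 mm high. Origin: centre of its open underside; z up. From the top: a black ribbed soft-rubber grip that does not slip easily, 50 mm across and 12 mm tall; below it a flat ledge (29.5 mm above the underside, 62 mm across) whose rim slopes out to 72 mm at 24.5 mm; then a skirt 49 mm across. Fingertips can bear on the ledge. It starts on the bottle.
- cap_top (a point): centre of the cap's flat top (two short red bars), 41.5 mm above its underside. Unless held down far enough, the cap turned either way only drags the ratcheting collar inside round with it, for ever, at 0.2 N m, and is loose upward by at most 12 mm. Held down, it comes free after turning anticlockwise (from above) 41 to 90 degrees relative to the collar, 65 being a good aim; beyond 90 it drags the collar.
- rest (a point): fixed point on the bottle's axis, 140 mm above the table: the cap's underside at rest. A spring resists with 2.6 N + 0.4 N per mm of push. The depth where the cap frees is hidden, 2.5 to 13.5 mm below rest, different each time; a rigid floor is 1.8 mm deeper (spring alone then 4 to 9 N). Push slowly until the floor is felt, 12 to 18 N in all, hold that while turning, then lift 32 mm or more.
- dish: shallow round brushed-aluminium dish, loose, 350 g, rim 152 mm across and 15 mm high, flat floor about 120 mm across. Origin: centre of its underside; z up.
- dish_in (a point): centre of the dish's inner floor, 4 mm above the table.
- pot: miniature black-on-black pot, 76 mm across, 62 mm high, loose; origin: centre of its underside. Leave alone.
- canteen: upright flat clay canteen, 84 mm wide, 108 mm high, 50 mm thick, loose; origin: centre of its underside. Leave alone.
- bear: ceramic bear fetish, 100 mm long, 34 mm wide, 60 mm high, loose; origin: centre of its underside. Leave alone.
- wax_tin: closed brass tin, 80 mm across, 45 mm high, loose; origin: centre of its underside. Leave alone.
- coasters: stack of cork coasters, 90 mm across, 21 mm high, loose; origin: centre of its underside. Leave alone.
- brush: dusting brush, some 200 mm long, lying on the table, loose. Leave alone.

How it is judged:
By the outcome, as a careful person would: the job done as asked, in the order asked, and still so for the second after the job is handed in, with the robot touching nothing.
It also fails if it takes over 54 s, if anything falls off the work surface, if the arm or the gripper's body presses on something with over 40 N, if the wrist force passes 120 N, or if a joint passes its speed limit or range.

## Working session

There is one attempt and no reset: what is moved stays moved. The work goes in short steps, Python scripts to look and compute and a tool call to move; the robot and the scene stay as the last step left them, time stands still between calls to the robot, and variables do not carry over. Pictures are saved under pics/ and viewed, at most 11 in all, crops included, and the job is handed in when it is done.

Besides the shell and the picture viewer there is one more tool, called after "Call:" as name(argument=value, ...), one argument or row to a line, values as JSON. drive_tool: Moves the arm, as the interface text tells. Its arguments: {"type":"object","properties":{"motion":{"type":"array","items":{"type":"object","properties":{"x":{"type":"number"},"y":{"type":"number"},"z":{"type":"number"},"yaw":{"type":"number"}}}},"claw":{"type":"number"},"newtons":{"type":"number"}},"required":["motion"]}

```bash
mkdir -p pics
cat > h.py <<'E'
from workcell import state, read_camera
import numpy as np, cv2
def snap(n):
    s=state(); c=read_camera(n); c['name']=n
    if 'xyz' in c: R=np.array(c['orientation']); p=np.array(c['xyz'])
    else:
        T=np.array(c['T_tool_cam']); Rt=np.array(s['eef_rot'])
        R=Rt@T[:3,:3]; p=np.array(s['ee_pos'])+Rt@T[:3,3]
    c['R']=R;c['p']=p
    c['K']=np.array([[c['fx'],0,c['cx']],[0,c['fy'],c['cy']],[0,0,1]])
    c['D']=np.array(c['distortion'],float); return c
def ray(c,uv):
    q=cv2.undistortPoints(np.array([[uv]],float),c['K'],c['D'])[0,0]
    d=c['R']@np.array([q[0],q[1],1]); return d/np.linalg.norm(d)
def onz(c,uv,z):
    d=ray(c,uv); return c['p']+d*(z-c['p'][2])/d[2]
def tri(obs):
    A=0;b=0
    for c,uv in obs:
        d=ray(c,uv);M=np.eye(3)-np.outer(d,d);A=A+M;b=b+M@c['p']
    x=np.linalg.solve(A,b); return x,[np.linalg.norm(np.cross(x-c['p'],ray(c,uv))) for c,uv in obs]
def proj(c,P):
    rv=cv2.Rodrigues(c['R'].T)[0]; return cv2.projectPoints(np.atleast_2d(P).astype(float),rv,-c['R'].T@c['p'],c['K'],c['D'])[0][:,0]
E
python3 - <<'E'
from h import *
import pickle
np.set_printoptions(precision=4,suppress=True)
C={n:snap(n) for n in('side','top','wrist')}
pickle.dump(C,open('c0.pkl','wb'))
for n,c in C.items(): cv2.imwrite(f'pics/{n}0.png',c['color']); print(n,c['p'],c['R'].tolist(),c['fx'])
s=state();print(s['t'],s['ee_pos'],s['eef_rot'],s['wrist_force'],s['grip_width'])
E
```

```text
side [ 0.5032 -1.0269  0.7497] [[0.9942728667145394, -0.049866195379217236, 0.09452422479794767], [-0.10677694485875847, -0.5006694088140661, 0.8590278383873267], [0.004488937722987257, -0.8642010794000289, -0.5031265683721582]] 451.93440596929634
top [0.5105 0.021  1.1954] [[-0.015126390381577806, -0.9968910952849075, 0.0773261692810489], [-0.9997306813824374, 0.013717507367316719, -0.018718832608757837], [0.017599915245000246, -0.07758849227356422, -0.9968301103247653]] 378.71500626467116
wrist [0.1005 0.6222 0.3843] [[0.26900971777960747, 0.9329836416944822, 0.23911356312563195], [0.963133244058, -0.2598516527867026, -0.06965251419963069], [-0.002850601769235055, 0.24903542493894024, -0.96849018125897]] 359.93566815675854
0.15 [0.1683 0.6017 0.2305] [[-0.963   0.2694 -0.0003]
 [ 0.2694  0.963  -0.0008]
 [ 0.0001 -0.0009 -1.    ]] [ 0.2934  0.3537 -0.0363] 0.9996393561356671
```

View pics/top0.png

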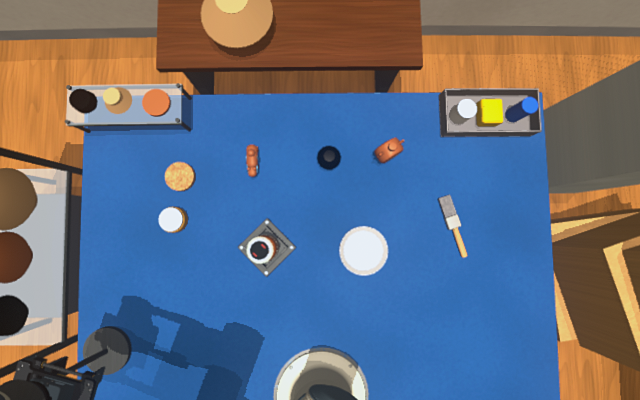

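View pics/side0.png

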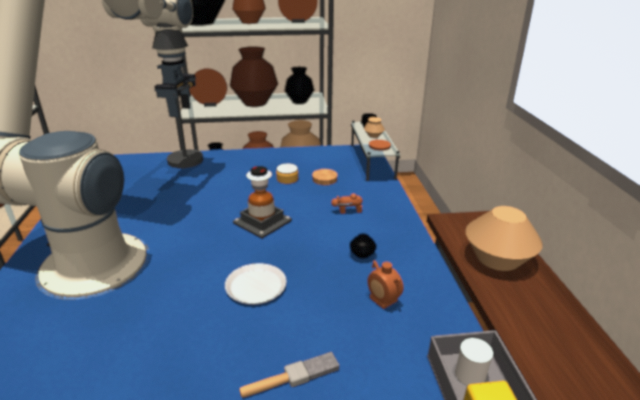

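The top view shows the cap near (261,250), the dish near (363,250), the tin at (172,219) and the coasters at (180,176). In the side view the cap top is near (259,170) and the dish near (256,284). I'll magnify both areas.

Run:
```python
from h import *
import pickle
C=pickle.load(open('c0.pkl','rb'))
t=C['top']['color'];s=C['side']['color']
a=cv2.resize(t[210:290,225:305],(400,400),interpolation=cv2.INTER_CUBIC)
b=cv2.resize(s[160:240,220:300],(400,400),interpolation=cv2.INTER_CUBIC)
cv2.imwrite('pics/crop0.png',np.hstack([a,b]))
# dish: white blobs
for n,(x0,x1,y0,y1) in {'top':(325,400,215,290),'side':(215,300,255,312)}.items():
    im=C[n]['color'][y0:y1,x0:x1].astype(int); m=((im[...,2]>110)).astype(np.uint8)
    k,l,st,ce=cv2.connectedComponentsWithStats(m); i=1+np.argmax(st[1:,4])
    cn=max(cv2.findContours((l==i).astype(np.uint8),0,1)[0],key=len); e=cv2.fitEllipse(cn)
    uv=np.array(e[0])+[x0,y0]; print(n,uv,e[1],onz(C[n],uv,.015))
    C[n]['d']=uv
print(tri([(C['top'],C['top']['d']),(C['side'],C['side']['d'])]))
```

```text
top [363.20487213 250.51186371] (48.46391677856445, 49.17378234863281) [ 0.43968407 -0.13891647  0.015     ]
side [255.14587021 282.89204216] (39.8603401184082, 62.007102966308594) [ 0.43963164 -0.14392215  0.015     ]
(array([ 0.43938356, -0.1394259 ,  0.01125492]), [np.float64(7.576653385704035e-05), np.float64(7.576653385688037e-05)])
```

View pics/crop0.png

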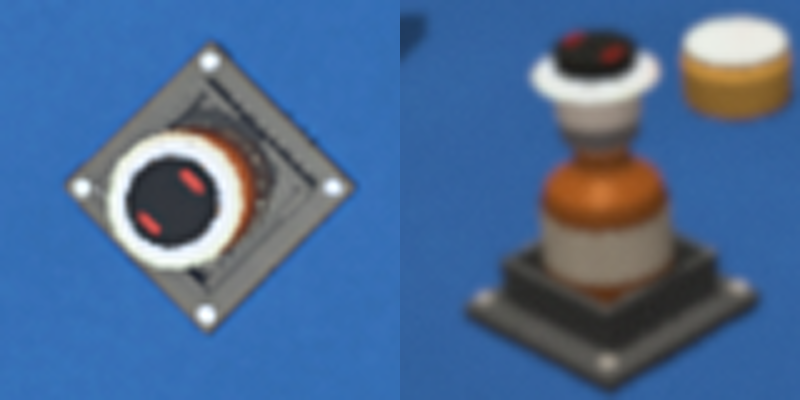

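The crop shows the cap's red bars at top-view crop (191,181) and (149,223), and at side-view crop (573,40) and (615,52). The caddy bolts in the top crop are at (210,62), (82,187), (333,187) and (207,315).

Run:
```python
from h import *
import pickle
np.set_printoptions(precision=4,suppress=True)
C=pickle.load(open('c0.pkl','rb'))
T,S=C['top'],C['side']
f=lambda x,y:(225+(x+.5)/5-.5,210+(y+.5)/5-.5)
g=lambda x,y:(220+(x-400+.5)/5-.5,160+(y+.5)/5-.5)
print('cap',tri([(T,f(171,201.5)),(S,g(595,46))]), onz(T,f(171,201.5),.1815))
print('caddy',onz(T,f(208,187.75),.005))
a=[onz(T,f(*p),.005)[:2] for p in((210,62),(82,187),(333,187),(207,315))];print(a)
for p in((191,181),(149,223)):print(onz(T,f(*p),.1815))
for n,q in dict(tin=((172,219),.045),coast=((180,176),.02),bear=((252,160),.06),pot=((328,157),.06),cant=((390,151),.1)).items(): print(n,onz(T,q[0],q[1]))
```

```text
cap (array([0.4559, 0.1611, 0.1821]), [np.float64(0.00013225708619593775), np.float64(0.0001322570861958931)]) [0.4557 0.1612 0.1815]
caddy [0.4544 0.1625 0.005 ]
[array([0.5327, 0.1609]), array([0.456, 0.241]), array([0.4536, 0.0847]), array([0.3759, 0.1636])]
[0.4664 0.1505 0.1815]
[0.4446 0.1729 0.1815]
tin [0.545  0.4423 0.045 ]
coast [0.6794 0.4284 0.02  ]
bear [0.7195 0.1977 0.06  ]
pot [ 0.7259 -0.0325  0.06  ]
cant [ 0.7342 -0.2136  0.1   ]
```

Call:
drive_tool(
  motion=[
    {"x":-20,"y":-17},
    {"x":-52,"y":-45},
    {"x":-87,"y":-76},
    {"x":-122,"y":-107},
    {"x":-157,"y":-138},
    {"x":-192,"y":-169},
    {"x":-227,"y":-200},
    {"x":-262,"y":-230},
  ],
  claw=100,
)

```text
invalid input at $.motion[0]: expected keys x, y, z, yaw
```

Call:
drive_tool(
  motion=[
    {"x":-34,"y":-29},
    {"x":-65,"y":-57},
    {"x":-90,"y":-78},
    {"x":-100,"y":-87},
    {"x":-103,"y":-90},
    {"x":-103,"y":-90},
  ],
)

```text
invalid input at $.motion[0]: expected keys x, y, z, yaw
```

Run:
```python
from h import *
import pickle
np.set_printoptions(precision=4,suppress=True)
s=state();print(s['t'],s['ee_pos'],s['eef_rot'],s['joint_positions'],s['wrist_force'])
c=snap('wrist');pickle.dump(c,open('w1.pkl','wb'));cv2.imwrite('pics/w1.png',c['color'])
print(proj(c,[[.4557,.1612,.1815]]))
```

```text
0.15 [0.1683 0.6017 0.2305] [[-0.963   0.2694 -0.0003]
 [ 0.2694  0.963  -0.0008]
 [ 0.0001 -0.0009 -1.    ]] [ 1.2025  0.4941  1.346  -0.      1.3025 -0.0955] [ 0.2934  0.3537 -0.0363]
[[-31.8842 601.9567]]
```

View pics/w1.png

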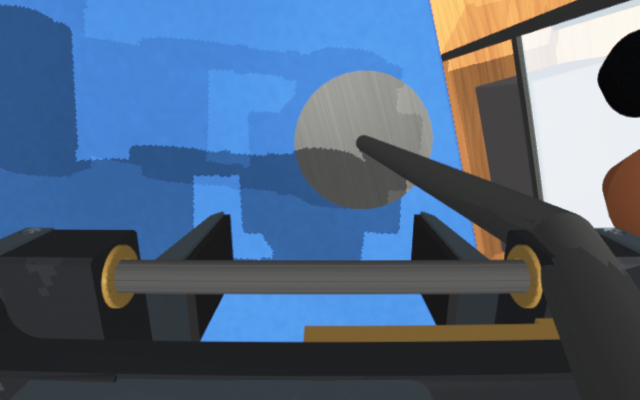

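The moves were refused, since every row needs all four keys. This picture shows a stand with a round base at (363,140) and a post rising right beside the gripper, so I need to locate it before moving.

Run:
```python
from h import *
import pickle
C=pickle.load(open('c0.pkl','rb'))
W,T,S=C['wrist'],C['top'],C['side']
print(onz(W,(363,140),0.0),onz(W,(363,140),0.02), onz(T,(107,350),.02), onz(S,(185,158),0.01))
P=onz(W,(363,140),0.01)
for z in(.1,.2,.3,.4,.5):
    Q=P.copy();Q[2]=z;print(z,proj(W,Q),proj(T,Q),proj(S,Q))
for n in('top','side'):
    print(n,proj(C[n],[W['p'],[.168,.602,.2305]]))
a=cv2.resize(T['color'][290:400,0:140],None,fx=3,fy=3);b=cv2.resize(S['color'][0:180,110:240],None,fx=2.5,fy=2.5)
h=max(len(a),len(b));pad=lambda i:np.vstack([i,np.zeros((h-len(i),i.shape[1],3),np.uint8)])
cv2.imwrite('pics/stand.png',np.hstack([pad(a),pad(b)]))
```

```text
[0.14935288 0.65285779 0.        ] [0.14681184 0.65126092 0.02      ] [0.15188251 0.64476213 0.02      ] [0.1505192  0.64951192 0.01      ]
0.1 [[375.29806936 151.54202855]] [[ 89.32810854 360.34488079]] [[181.16257809 136.45468417]]
0.2 [[402.29957411 176.94160712]] [[ 66.8271036  373.67573999]] [[177.32432062 111.50976833]]
0.3 [[485.65979782 255.87430737]] [[ 39.36148251 389.93744499]] [[173.31145227  85.13963211]]
0.4 [[7666.82334538 7358.04313606]] [[  5.14555138 410.17889939]] [[169.11838403  57.25044652]]
0.5 [[180.52907679 -29.25297215]] [[-38.52269415 435.98278646]] [[164.7409875   27.74610726]]
top [[ 24.66789349 430.08328173]
 [ 79.13763553 369.97575486]]
side [[154.44494066  64.08490043]
 [179.3589817  107.67243433]]
```

View pics/stand.png

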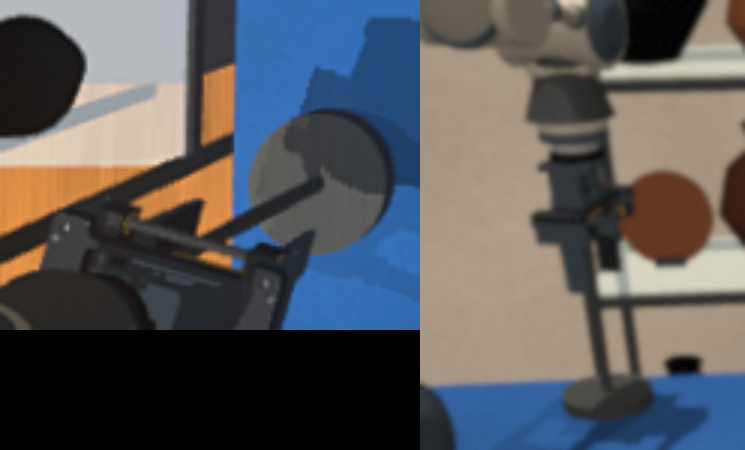

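The crop shows the post starting at the base, top-view pixel (107,351), and running to about (72,370) under the gripper. It may lean, so I'll fit it as a 3D line.

Run:
```python
from h import *
import pickle
np.set_printoptions(precision=3,suppress=True)
C=pickle.load(open('c0.pkl','rb'))
W,T,S=C['wrist'],C['top'],C['side']
Rt=np.array([[-.963,.2694,0],[.2694,.963,0],[0,0,-1]]);tc=np.array([.1683,.6017,.2305])
n=np.cross(ray(W,(368,142)),ray(W,(540,212)))
def onplane(c,uv):
    d=ray(c,uv);return c['p']+d*(n@(W['p']-c['p']))/(n@d)
for c,l in((T,[(100,354.5),(85,363),(74,369)]),(S,[(186,157),(184,142),(182,125),(181,119)])):
    for uv in l:
        Q=onplane(c,uv);print(uv,Q,'tool',Rt.T@(Q-tc))
for nm in('top','side'):
  c=C[nm]
g=cv2.Canny(S['color'][116:160,165:205],60,150)
W1=W['color'][:260,280:].copy();W1=cv2.convertScaleAbs(W1,alpha=2,beta=20)
S1=cv2.convertScaleAbs(cv2.resize(S['color'][40:170,150:210],None,fx=4,fy=4),alpha=2,beta=10)
h=max(len(W1),len(S1));pad=lambda i:np.vstack([i,np.zeros((h-len(i),i.shape[1],3),np.uint8)])
W2=cv2.convertScaleAbs(W['color'][:,280:],alpha=2.2,beta=30)
h=520;cv2.imwrite('pics/stand2.png',np.hstack([pad(W2),pad(S1)]))
```

```text
(100, 354.5) [0.146 0.653 0.044] tool [0.035 0.043 0.186]
(85, 363) [0.145 0.657 0.112] tool [0.037 0.047 0.118]
(74, 369) [0.144 0.66  0.157] tool [0.039 0.05  0.074]
(186, 157) [0.153 0.659 0.01 ] tool [0.03  0.051 0.22 ]
(184, 142) [0.153 0.664 0.072] tool [0.031 0.056 0.159]
(182, 125) [0.154 0.671 0.139] tool [0.033 0.063 0.091]
(181, 119) [0.153 0.672 0.163] tool [0.034 0.064 0.067]
```

View pics/stand2.png

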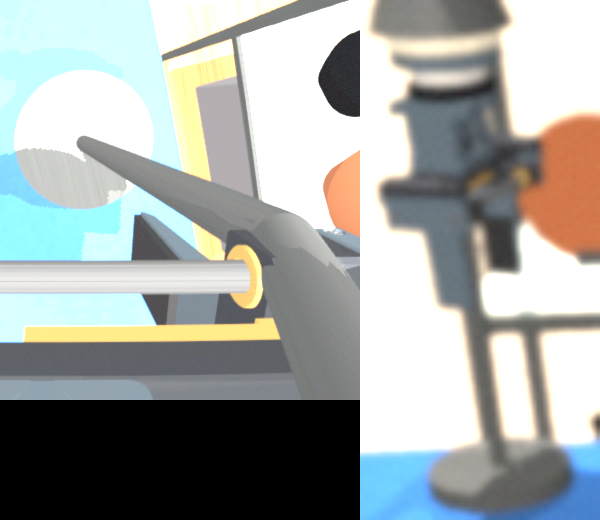

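The brightened view shows the post on the +x,+y side of the tool, with its elbow near wrist pixel (570,215). The -x,-y travel moves straight away from it, so I'll start slowly.

Call:
drive_tool(
  motion=[
    {"x":-6,"y":-5,"z":0,"yaw":0},
    {"x":-18,"y":-16,"z":0,"yaw":0},
    {"x":-38,"y":-33,"z":0,"yaw":0},
    {"x":-64,"y":-56,"z":0,"yaw":0},
  ],
  claw=100,
  newtons=40,
)

```text
t: 0.7
ee_pos: [0.2156, 0.5293, 0.2309]
eef_rot: [[-0.963, 0.269, 0.0], [0.269, 0.963, -0.0], [-0.0, -0.0, -1.0]]
wrist_force: [0.6, -0.6, 0.0]
grip_width: 0.999
grasp_force: 0.0
```

Call:
drive_tool(
  motion=[
    {"x":-33,"y":-29,"z":0,"yaw":0},
    {"x":-66,"y":-58,"z":0,"yaw":0},
    {"x":-99,"y":-87,"z":0,"yaw":0},
    {"x":-132,"y":-116,"z":0,"yaw":0},
    {"x":-165,"y":-145,"z":0,"yaw":0},
    {"x":-198,"y":-174,"z":0,"yaw":0},
    {"x":-231,"y":-203,"z":0,"yaw":0},
    {"x":-260,"y":-228,"z":0,"yaw":0},
  ],
)

```text
t: 1.7
ee_pos: [0.4043, 0.2388, 0.2311]
eef_rot: [[-0.963, 0.27, 0.0], [0.27, 0.963, -0.0], [-0.0, 0.0, -1.0]]
wrist_force: [-0.4, 0.6, 0.4]
grip_width: 0.999
grasp_force: 0.0
```

Call:
drive_tool(
  motion=[
    {"x":-20,"y":-18,"z":0,"yaw":0},
    {"x":-31,"y":-27,"z":0,"yaw":0},
    {"x":-31,"y":-27,"z":0,"yaw":0},
    {"x":-31,"y":-27,"z":0,"yaw":0},
  ],
)

```text
t: 2.2
ee_pos: [0.4259, 0.2072, 0.2309]
eef_rot: [[-0.963, 0.269, -0.0], [0.269, 0.963, 0.0], [0.0, 0.0, -1.0]]
wrist_force: [-0.2, -0.2, 0.0]
grip_width: 0.996
grasp_force: 0.0
```

Run:
```python
from h import *
import pickle
np.set_printoptions(precision=4,suppress=True)
s=state();print(s['t'],s['ee_pos'],s['eef_rot'],s['joint_positions'],s['wrist_force'])
c=snap('wrist');pickle.dump(c,open('w1.pkl','wb'))
im=c['color'].copy();uv=proj(c,[[.4557,.1612,.1815]])[0];print(uv)
cv2.drawMarker(im,tuple(int(round(v)) for v in uv),(0,255,0),0,12)
cv2.imwrite('pics/w1b.png',im)
```

```text
2.2 [0.4259 0.2072 0.2309] [[-0.9631  0.2691 -0.0003]
 [ 0.2691  0.9631  0.0001]
 [ 0.0003  0.     -1.    ]] [ 0.3265  0.282   1.7051  0.0002  1.1547 -0.9719] [-0.1713 -0.1987  0.041 ]
[262.1488 286.6641]
```

View pics/w1b.png

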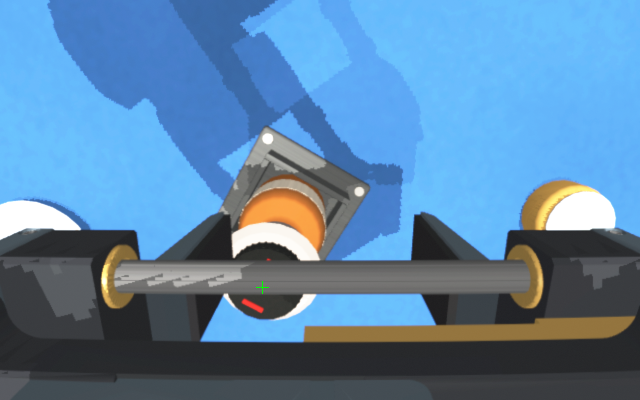

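Call:
drive_tool(
  motion=[
    {"x":-30,"y":-11,"z":0,"yaw":0},
    {"x":-65,"y":-24,"z":0,"yaw":0},
    {"x":-95,"y":-34,"z":0,"yaw":0},
    {"x":-101,"y":-36,"z":0,"yaw":0},
    {"x":-101,"y":-36,"z":0,"yaw":0},
    {"x":-101,"y":-36,"z":0,"yaw":0},
  ],
)

```text
t: 3.0
ee_pos: [0.5131, 0.1456, 0.2309]
eef_rot: [[-0.963, 0.269, -0.001], [0.269, 0.963, 0.0], [0.001, -0.0, -1.0]]
wrist_force: [0.2, 0.6, 0.3]
grip_width: 1.004
grasp_force: 0.0
```

Run:
```python
from h import *
import pickle
np.set_printoptions(precision=4,suppress=True)
s=state();print(s['t'],s['ee_pos'],s['joint_positions'],s['qd'])
c=snap('wrist');pickle.dump(c,open('w2.pkl','wb'))
im=c['color'];uv=proj(c,[[.4557,.1612,.1815]])[0];print(uv)
x,y=uv.astype(int)
# red bars
y0,x0=max(0,y-60),max(0,x-60);R=im[y0:y+60,x0:x+60].astype(int)
m=((R[...,2]>150)&(R[...,1]<90)&(R[...,0]<90)).astype(np.uint8)
k,l,st,ce=cv2.connectedComponentsWithStats(m)
big=[i for i in range(1,k) if st[i,4]>20];print([(ce[i]+[x0,y0],st[i,4]) for i in big])
if len(big)==2:
    q=(ce[big[0]]+ce[big[1]])/2+[x0,y0];print(q,onz(c,q,.1815))
    T=pickle.load(open('c0.pkl','rb'))['top'];S=pickle.load(open('c0.pkl','rb'))['side']
    print(tri([(c,q),(T,(258.8,249.9))]),tri([(c,q),(T,(258.8,249.9)),(S,(258.6,168.8))]))
o=im.copy();cv2.drawMarker(o,(x,y),(0,255,0),0,12);cv2.imwrite('pics/w2.png',o)
```

```text
3.0 [0.5131 0.1456 0.2309] [ 0.1644  0.3655  1.5706  0.0001  1.2061 -1.1346] [-0.0001 -0.0023 -0.001  -0.0004 -0.0007 -0.0032]
[319.2059 123.3273]
[(array([336.45,  95.71]), np.int32(100)), (array([307.1752, 146.2993]), np.int32(137))]
[321.8126 121.0046] [0.4549 0.1629 0.1815]
(array([0.4553, 0.1627, 0.171 ]), [np.float64(0.00011559402271144079), np.float64(0.00011559402271138493)]) (array([0.4555, 0.1621, 0.1814]), [np.float64(0.0010291205730355052), np.float64(0.000929586702179502), np.float64(0.0005016567007111616)])
```

View pics/w2.png

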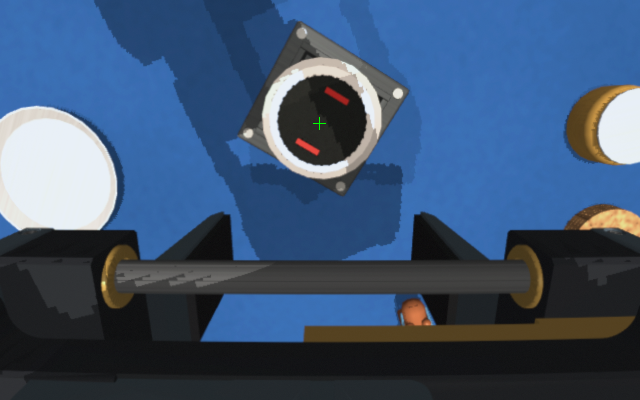

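The wrist view shows the cap's red bars at (336,96) and (307,146). All three views agree on an axis at about (0.455,0.162) with the top at z≈0.181. I'll centre over it and pre-rotate clockwise to leave wrist room.

Call:
drive_tool(
  motion=[
    {"x":15,"y":0,"z":0,"yaw":10},
    {"x":35,"y":0,"z":0,"yaw":20},
    {"x":50,"y":0,"z":0,"yaw":30},
    {"x":60,"y":0,"z":0,"yaw":40},
    {"x":60,"y":0,"z":0,"yaw":50},
    {"x":60,"y":0,"z":0,"yaw":60},
    {"x":60,"y":0,"z":0,"yaw":60},
    {"x":60,"y":0,"z":0,"yaw":60},
  ],
)

```text
t: 4.05
ee_pos: [0.456, 0.1612, 0.231]
eef_rot: [[-0.253, 0.968, 0.0], [0.968, 0.253, 0.0], [0.0, 0.0, -1.0]]
wrist_force: [-1.0, -0.2, -0.7]
grip_width: 1.001
grasp_force: 0.0
```

Run:
```python
from h import *
np.set_printoptions(precision=4,suppress=True)
s=state();print(s['t'],s['ee_pos'],s['joint_positions'],s['wrist_force'])
R=np.array(s['eef_rot']);print(R.T@(np.array([.4552,.1623,.19])-s['ee_pos'])*1e3)
```

```text
4.05 [0.456  0.1612 0.231 ] [ 0.2163  0.2958  1.6832  0.      1.1625 -0.0391] [-0.9671 -0.2359 -0.7011]
[ 1.2411 -0.5385 40.9926]
```

Call:
drive_tool(
  motion=[
    {"x":1,"y":-0.5,"z":12,"yaw":0},
    {"x":1,"y":-0.5,"z":24,"yaw":0},
    {"x":1,"y":-0.5,"z":34,"yaw":0},
    {"x":1,"y":-0.5,"z":40,"yaw":0},
    {"x":1,"y":-0.5,"z":42,"yaw":0},
    {"x":1,"y":-0.5,"z":42,"yaw":0},
  ],
)

```text
t: 4.8
ee_pos: [0.4556, 0.1619, 0.1889]
eef_rot: [[-0.248, 0.969, 0.0], [0.969, 0.248, -0.0], [-0.0, 0.0, -1.0]]
wrist_force: [0.4, 0.1, 0.8]
grip_width: 1.001
grasp_force: 0.0
```

Call:
drive_tool(
  motion=[
    {"x":0,"y":0,"z":0,"yaw":0},
    {"x":0,"y":0,"z":0,"yaw":0},
    {"x":0,"y":0,"z":0,"yaw":0},
    {"x":0,"y":0,"z":0,"yaw":0},
    {"x":0,"y":0,"z":0,"yaw":0},
    {"x":0,"y":0,"z":0,"yaw":0},
  ],
  claw=0,
  newtons=25,
)

```text
t: 5.55
ee_pos: [0.4555, 0.1619, 0.1889]
eef_rot: [[-0.248, 0.969, 0.0], [0.969, 0.248, 0.0], [-0.0, 0.0, -1.0]]
wrist_force: [0.1, 0.4, 0.9]
grip_width: 0.536
grasp_force: 25.0
```

Call:
drive_tool(
  motion=[
    {"x":0,"y":0,"z":1,"yaw":0},
    {"x":0,"y":0,"z":2,"yaw":0},
    {"x":0,"y":0,"z":3,"yaw":0},
    {"x":0,"y":0,"z":3,"yaw":0},
  ],
)

```text
t: 6.05
ee_pos: [0.4555, 0.1619, 0.1859]
eef_rot: [[-0.248, 0.969, -0.0], [0.969, 0.248, 0.0], [0.0, -0.0, -1.0]]
wrist_force: [-2.3, 0.3, 2.9]
grip_width: 0.537
grasp_force: 25.0
```

Call:
drive_tool(
  motion=[
    {"x":0,"y":0,"z":0.7,"yaw":0},
    {"x":0,"y":0,"z":1.4,"yaw":0},
    {"x":0,"y":0,"z":2,"yaw":0},
    {"x":0,"y":0,"z":2,"yaw":0},
  ],
)

```text
t: 6.55
ee_pos: [0.4556, 0.1619, 0.1839]
eef_rot: [[-0.248, 0.969, 0.0], [0.969, 0.248, 0.0], [0.0, 0.0, -1.0]]
wrist_force: [-0.8, -0.5, 4.0]
grip_width: 0.542
grasp_force: 25.0
```

Call:
drive_tool(
  motion=[
    {"x":0,"y":0,"z":0.5,"yaw":0},
    {"x":0,"y":0,"z":1,"yaw":0},
    {"x":0,"y":0,"z":1,"yaw":0},
  ],
)

```text
t: 6.92
ee_pos: [0.4556, 0.1619, 0.1829]
eef_rot: [[-0.248, 0.969, 0.0], [0.969, 0.248, -0.0], [-0.0, 0.0, -1.0]]
wrist_force: [-0.1, 0.2, 4.5]
grip_width: 0.537
grasp_force: 25.0
```

Call:
drive_tool(
  motion=[
    {"x":0,"y":0,"z":0.5,"yaw":0},
    {"x":0,"y":0,"z":1,"yaw":0},
    {"x":0,"y":0,"z":1,"yaw":0},
  ],
)

```text
t: 7.3
ee_pos: [0.4555, 0.1619, 0.1819]
eef_rot: [[-0.248, 0.969, -0.0], [0.969, 0.248, 0.0], [0.0, -0.0, -1.0]]
wrist_force: [-0.9, 0.0, 5.4]
grip_width: 0.538
grasp_force: 25.0
```

Call:
drive_tool(
  motion=[
    {"x":0,"y":0,"z":0.5,"yaw":0},
    {"x":0,"y":0,"z":1,"yaw":0},
    {"x":0,"y":0,"z":1,"yaw":0},
  ],
)

```text
t: 7.68
ee_pos: [0.4555, 0.1619, 0.181]
eef_rot: [[-0.248, 0.969, 0.0], [0.969, 0.248, -0.0], [-0.0, 0.0, -1.0]]
wrist_force: [-0.4, -0.9, 6.6]
grip_width: 0.536
grasp_force: 25.0
```

Call:
drive_tool(
  motion=[
    {"x":0,"y":0,"z":0.5,"yaw":0},
    {"x":0,"y":0,"z":1,"yaw":0},
    {"x":0,"y":0,"z":1,"yaw":0},
  ],
)

```text
t: 8.05
ee_pos: [0.4556, 0.1619, 0.1808]
eef_rot: [[-0.248, 0.969, 0.001], [0.969, 0.248, 0.0], [-0.0, 0.001, -1.0]]
wrist_force: [-5.6, -1.7, 24.6]
grip_width: 0.541
grasp_force: 25.0
```

The floor is felt at 24.6 N, so I'll back off to about 15 N.

Call:
drive_tool(
  motion=[
    {"x":0,"y":0,"z":-0.4,"yaw":0},
    {"x":0,"y":0,"z":-0.4,"yaw":0},
  ],
)

```text
t: 8.3
ee_pos: [0.4556, 0.1619, 0.1809]
eef_rot: [[-0.248, 0.969, 0.001], [0.969, 0.248, 0.0], [-0.0, 0.001, -1.0]]
wrist_force: [-4.0, -0.1, 18.8]
grip_width: 0.535
grasp_force: 25.0
```

Call:
drive_tool(
  motion=[
    {"x":0,"y":0,"z":-0.2,"yaw":0},
    {"x":0,"y":0,"z":-0.2,"yaw":-2},
    {"x":0,"y":0,"z":-0.2,"yaw":-5},
    {"x":0,"y":0,"z":-0.2,"yaw":-8},
  ],
)

```text
t: 8.8
ee_pos: [0.4559, 0.162, 0.1809]
eef_rot: [[-0.382, 0.924, 0.001], [0.924, 0.382, 0.0], [-0.0, 0.001, -1.0]]
wrist_force: [-0.5, -0.2, 11.1]
grip_width: 0.535
grasp_force: 25.0
```

Run:
```python
from h import *
s=state();print(s['t'],s['ee_pos'],s['wrist_force'],s['moment'],s['joint_positions'])
```

```text
8.8 [0.45590771 0.16198947 0.18092024] [-0.48731522 -0.18257254 11.13995756] [-0.03140795  0.14665422 -0.13484531] [ 2.17869794e-01  3.60318048e-01  1.74949974e+00  5.37898213e-05
  1.03073074e+00 -1.74227822e-01]
```

Call:
drive_tool(
  motion=[
    {"x":0,"y":0,"z":0.3,"yaw":-3},
    {"x":0,"y":0,"z":0.3,"yaw":-8},
    {"x":0,"y":0,"z":0.3,"yaw":-13},
    {"x":0,"y":0,"z":0.3,"yaw":-18},
  ],
)

```text
t: 9.3
ee_pos: [0.4562, 0.1621, 0.1809]
eef_rot: [[-0.65, 0.76, 0.002], [0.76, 0.65, 0.0], [-0.001, 0.002, -1.0]]
wrist_force: [-1.0, -0.2, 15.1]
grip_width: 0.542
grasp_force: 25.0
```

Call:
drive_tool(
  motion=[
    {"x":0,"y":0,"z":0,"yaw":-5},
    {"x":0,"y":0,"z":0,"yaw":-10},
    {"x":0,"y":0,"z":0,"yaw":-15},
    {"x":0,"y":0,"z":0,"yaw":-20},
  ],
)

```text
t: 9.8
ee_pos: [0.4562, 0.1621, 0.1809]
eef_rot: [[-0.871, 0.492, 0.002], [0.492, 0.871, 0.001], [-0.001, 0.001, -1.0]]
wrist_force: [-1.2, 1.3, 16.6]
grip_width: 0.538
grasp_force: 25.0
```

Call:
drive_tool(
  motion=[
    {"x":0,"y":0,"z":0,"yaw":-5},
    {"x":0,"y":0,"z":0,"yaw":-10},
    {"x":0,"y":0,"z":0,"yaw":-15},
    {"x":0,"y":0,"z":0,"yaw":-20},
    {"x":0,"y":0,"z":0,"yaw":-20},
  ],
)

```text
t: 10.42
ee_pos: [0.4561, 0.1621, 0.1809]
eef_rot: [[-0.986, 0.166, 0.002], [0.166, 0.986, 0.0], [-0.002, 0.001, -1.0]]
wrist_force: [-0.9, 0.8, 16.2]
grip_width: 0.541
grasp_force: 25.0
```

Run:
```python
from h import *
s=state();print(s['t'],s['ee_pos'],s['wrist_force'],s['moment'],s['joint_positions'])
```

```text
10.425 [0.45614529 0.16206135 0.18088969] [-0.86293477  0.76649568 16.1694546 ] [0.00271262 0.21854198 0.05521844] [ 2.17882157e-01  3.60390931e-01  1.74948448e+00  9.86043838e-05
  1.03000359e+00 -1.18628770e+00]
```

Call:
drive_tool(
  motion=[
    {"x":0,"y":0,"z":-3,"yaw":0},
    {"x":0,"y":0,"z":-7,"yaw":0},
    {"x":0,"y":0,"z":-11,"yaw":0},
    {"x":0,"y":0,"z":-15,"yaw":0},
    {"x":0,"y":0,"z":-17,"yaw":0},
    {"x":0,"y":0,"z":-17,"yaw":0},
  ],
)

```text
t: 11.18
ee_pos: [0.4555, 0.1618, 0.1973]
eef_rot: [[-0.986, 0.167, -0.0], [0.167, 0.986, -0.0], [0.0, -0.0, -1.0]]
wrist_force: [0.0, -0.9, -1.3]
grip_width: 0.541
grasp_force: 25.0
```

Call:
drive_tool(
  motion=[
    {"x":0,"y":0,"z":-1,"yaw":0},
    {"x":0,"y":0,"z":-2,"yaw":0},
    {"x":0,"y":0,"z":-3,"yaw":0},
    {"x":0,"y":0,"z":-4,"yaw":0},
  ],
)

```text
t: 11.68
ee_pos: [0.4555, 0.1619, 0.2013]
eef_rot: [[-0.986, 0.167, 0.0], [0.167, 0.986, -0.0], [-0.0, -0.0, -1.0]]
wrist_force: [-0.1, -0.9, -0.1]
grip_width: 0.54
grasp_force: 25.0
```

Call:
drive_tool(
  motion=[
    {"x":0,"y":0,"z":-0.5,"yaw":0},
    {"x":0,"y":0,"z":-1,"yaw":0},
    {"x":0,"y":0,"z":-1,"yaw":0},
  ],
)

```text
t: 12.05
ee_pos: [0.4555, 0.1619, 0.2022]
eef_rot: [[-0.986, 0.167, 0.0], [0.167, 0.986, 0.0], [-0.0, 0.0, -1.0]]
wrist_force: [-0.6, 0.4, -1.1]
grip_width: 0.54
grasp_force: 25.0
```

Call:
drive_tool(
  motion=[
    {"x":0,"y":0,"z":-0.5,"yaw":0},
    {"x":0,"y":0,"z":-1,"yaw":0},
    {"x":0,"y":0,"z":-1,"yaw":0},
  ],
)

```text
t: 12.42
ee_pos: [0.4555, 0.1619, 0.2033]
eef_rot: [[-0.986, 0.167, 0.0], [0.167, 0.986, 0.0], [-0.0, 0.0, -1.0]]
wrist_force: [-0.3, -0.1, -0.3]
grip_width: 0.538
grasp_force: 25.0
```

It's free: no pull 14 mm above rest. I'll keep lifting.

Call:
drive_tool(
  motion=[
    {"x":0,"y":0,"z":-2,"yaw":0},
    {"x":0,"y":0,"z":-6,"yaw":0},
    {"x":0,"y":0,"z":-14,"yaw":0},
    {"x":0,"y":0,"z":-24,"yaw":0},
    {"x":0,"y":0,"z":-36,"yaw":0},
    {"x":0,"y":0,"z":-44,"yaw":0},
    {"x":0,"y":0,"z":-46,"yaw":0},
    {"x":0,"y":0,"z":-46,"yaw":0},
  ],
)

```text
t: 13.42
ee_pos: [0.4555, 0.1619, 0.2492]
eef_rot: [[-0.986, 0.167, 0.0], [0.167, 0.986, -0.0], [-0.0, -0.0, -1.0]]
wrist_force: [-0.4, 0.4, -0.3]
grip_width: 0.543
grasp_force: 25.0
```

Run:
```python
from h import *
import pickle
s=state();print(s['t'],s['ee_pos'],s['wrist_force'],s['grasp_force'],s['joint_positions'])
c=snap('top');S=snap('side');pickle.dump((c,S),open('l.pkl','wb'))
a=cv2.resize(S['color'][110:310,180:320],None,fx=2.8,fy=2.8,interpolation=2);cv2.imwrite('pics/lift.png',a)
# dish from both views
for n,cc,(x0,x1,y0,y1) in (('top',c,(325,400,215,290)),('side',S,(215,300,255,312))):
    im=cc['color'][y0:y1,x0:x1].astype(int);m=(im[...,2]>110).astype(np.uint8)
    k,l,st,ce=cv2.connectedComponentsWithStats(m); i=1+np.argmax(st[1:,4])
    e=cv2.fitEllipse(max(cv2.findContours((l==i).astype(np.uint8),0,1)[0],key=len))
    print(n,e, onz(cc,np.array(e[0])+[x0,y0],.015))
# rim from wrist w2
w=pickle.load(open('w2.pkl','rb'));im=w['color'][100:228,0:125].astype(int);m=(im[...,2]>120).astype(np.uint8)
k,l,st,ce=cv2.connectedComponentsWithStats(m);i=1+np.argmax(st[1:,4])
p=max(cv2.findContours((l==i).astype(np.uint8),0,1)[0],key=len)[:,0]+[0,100]
p=np.array([q for q in p if q[0]>3 and q[1]<225])
P=np.array([onz(w,q,.015)[:2] for q in p])
r=np.linalg.lstsq(np.c_[2*P,np.ones(len(P))],(P**2).sum(1),rcond=None)[0];print('wrist dish',r[:2],np.sqrt(r[2]+r[0]**2+r[1]**2))
```

```text
13.425 [0.45548342 0.16186055 0.24919126] [-0.39970774  0.41926592 -0.29714191] 24.999890327453613 [ 2.17841912e-01  2.74561217e-01  1.65760813e+00 -1.68935762e-05
  1.20940742e+00 -1.18486117e+00]
top ((38.216941833496094, 35.48965072631836), (48.35628128051758, 49.17898941040039), 166.38284301757812) [ 0.43975189 -0.13895564  0.015     ]
side ((40.12727355957031, 27.877220153808594), (39.82181930541992, 62.0054931640625), 83.19144439697266) [ 0.43958471 -0.14386067  0.015     ]
wrist dish [ 0.43957347 -0.1388625 ] 0.07536523395059704
```

View pics/lift.png

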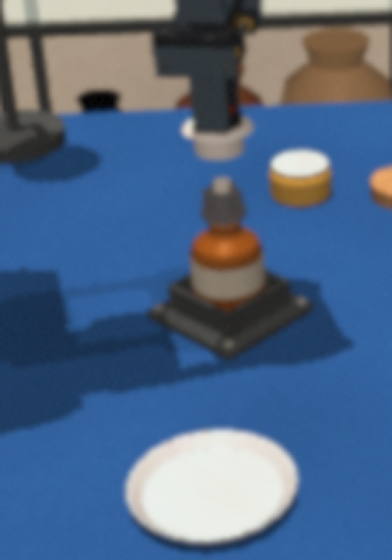

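The cap is clear of the bottle and held level in the jaws, the ratchet collar stayed on the neck (side crop (223,200)), and the dish hasn't moved. Next I carry it to the dish.

Call:
drive_tool(
  motion=[
    {"x":-2,"y":-15,"z":0,"yaw":0},
    {"x":-5,"y":-45,"z":0,"yaw":0},
    {"x":-10,"y":-85,"z":0,"yaw":0},
    {"x":-15,"y":-130,"z":0,"yaw":0},
    {"x":-20,"y":-175,"z":0,"yaw":0},
    {"x":-26,"y":-220,"z":0,"yaw":0},
    {"x":-31,"y":-260,"z":0,"yaw":0},
    {"x":-34,"y":-285,"z":0,"yaw":0},
  ],
)

```text
t: 14.52
ee_pos: [0.4406, -0.1272, 0.2491]
eef_rot: [[-0.986, 0.169, -0.0], [0.169, 0.986, -0.0], [0.0, -0.0, -1.0]]
wrist_force: [0.2, -0.3, -1.3]
grip_width: 0.539
grasp_force: 25.0
```

Call:
drive_tool(
  motion=[
    {"x":-0.5,"y":-10,"z":30,"yaw":0},
    {"x":-0.5,"y":-14,"z":65,"yaw":0},
    {"x":-0.5,"y":-14,"z":100,"yaw":0},
    {"x":-0.5,"y":-14,"z":125,"yaw":0},
    {"x":-0.5,"y":-14,"z":140,"yaw":0},
    {"x":-0.5,"y":-14,"z":145,"yaw":0},
    {"x":-0.5,"y":-14,"z":145,"yaw":0},
    {"x":-0.5,"y":-14,"z":145,"yaw":0},
  ],
)

```text
t: 15.52
ee_pos: [0.4398, -0.1389, 0.1048]
eef_rot: [[-0.986, 0.167, 0.001], [0.167, 0.986, -0.0], [-0.001, -0.0, -1.0]]
wrist_force: [0.6, 0.7, -0.3]
grip_width: 0.535
grasp_force: 25.0
```

Run:
```python
from h import *
s=state();print(s['t'],s['ee_pos'],s['wrist_force'],s['grip_width'],s['joint_positions'])
S=snap('side');T=snap('top');W=snap('wrist')
a=cv2.resize(S['color'][180:320,200:320],(480,560),interpolation=2);b=cv2.resize(W['color'],(320,200))
o=np.zeros((560,800,3),np.uint8);o[:,:480]=a;o[:200,480:]=b;o[220:540,480:]=cv2.resize(T['color'][210:290,323:403],(320,320),interpolation=2)
cv2.imwrite('pics/pre.png',o)
```

```text
15.525 [ 0.43977021 -0.13894804  0.10480439] [ 0.60716771  0.74147347 -0.26043778] 0.5346530279681284 [-4.35608649e-01  4.55792520e-01  1.88382854e+00 -2.36711442e-05
  8.00982034e-01 -1.83828336e+00]
```

View pics/pre.png

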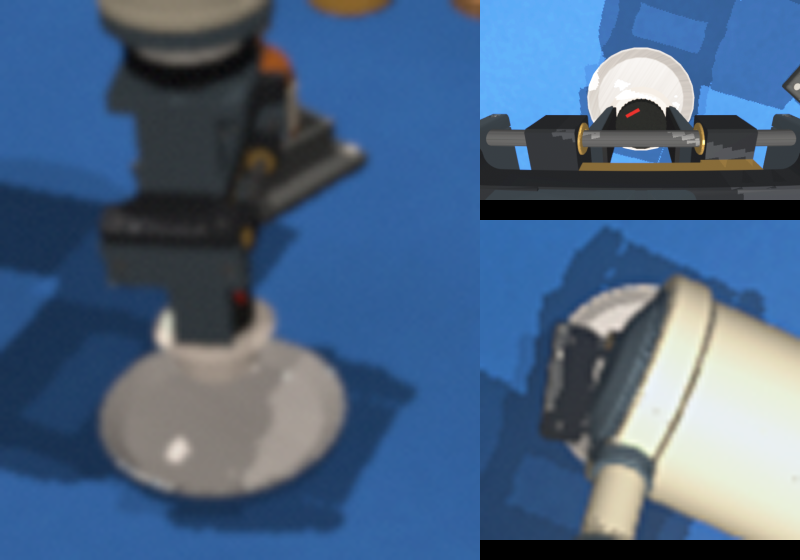

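The cap hangs level above the dish (side crop about (213,335)), in line with its middle. I'll lower it and feel for contact.

Call:
drive_tool(
  motion=[
    {"x":0,"y":0,"z":12,"yaw":0},
    {"x":0,"y":0,"z":26,"yaw":0},
    {"x":0,"y":0,"z":38,"yaw":0},
    {"x":0,"y":0,"z":45,"yaw":0},
    {"x":0,"y":0,"z":48,"yaw":0},
    {"x":0,"y":0,"z":49,"yaw":0},
    {"x":0,"y":0,"z":49,"yaw":0},
  ],
)

```text
t: 16.55
ee_pos: [0.4397, -0.1387, 0.0554]
eef_rot: [[-0.986, 0.167, 0.0], [0.167, 0.986, -0.0], [-0.0, -0.0, -1.0]]
wrist_force: [0.8, 0.5, -0.6]
grip_width: 0.538
grasp_force: 25.0
```

Call:
drive_tool(
  motion=[
    {"x":0,"y":0,"z":0.5,"yaw":0},
    {"x":0,"y":0,"z":1,"yaw":0},
    {"x":0,"y":0,"z":1.5,"yaw":0},
    {"x":0,"y":0,"z":1.5,"yaw":0},
  ],
)

```text
t: 17.05
ee_pos: [0.4395, -0.1387, 0.0537]
eef_rot: [[-0.986, 0.167, 0.0], [0.167, 0.986, -0.0], [-0.0, -0.0, -1.0]]
wrist_force: [-0.4, -0.4, -0.6]
grip_width: 0.538
grasp_force: 25.0
```

Call:
drive_tool(
  motion=[
    {"x":0,"y":0,"z":0.5,"yaw":0},
    {"x":0,"y":0,"z":0.8,"yaw":0},
    {"x":0,"y":0,"z":0.8,"yaw":0},
  ],
)

```text
t: 17.42
ee_pos: [0.4395, -0.1387, 0.0529]
eef_rot: [[-0.986, 0.167, 0.0], [0.167, 0.986, 0.0], [-0.0, 0.0, -1.0]]
wrist_force: [-0.9, -0.4, 1.0]
grip_width: 0.535
grasp_force: 25.0
```

Call:
drive_tool(
  motion=[
    {"x":0,"y":0,"z":0.3,"yaw":0},
    {"x":0,"y":0,"z":0.3,"yaw":0},
  ],
)

```text
t: 17.68
ee_pos: [0.4396, -0.1387, 0.0529]
eef_rot: [[-0.986, 0.167, 0.0], [0.167, 0.986, -0.0], [-0.0, -0.0, -1.0]]
wrist_force: [-1.6, 0.4, 8.5]
grip_width: 0.538
grasp_force: 25.0
```

It's seated. I'll ease off, open and retreat straight up.

Call:
drive_tool(
  motion=[
    {"x":0,"y":0,"z":-0.2,"yaw":0},
    {"x":0,"y":0,"z":-0.2,"yaw":0},
  ],
  newtons=10,
)

```text
t: 17.92
ee_pos: [0.4395, -0.1387, 0.0529]
eef_rot: [[-0.986, 0.167, 0.0], [0.167, 0.986, -0.0], [-0.0, -0.0, -1.0]]
wrist_force: [-0.5, -0.3, 4.8]
grip_width: 0.543
grasp_force: 10.0
```

Call:
drive_tool(
  motion=[
    {"x":0,"y":0,"z":0,"yaw":0},
    {"x":0,"y":0,"z":0,"yaw":0},
    {"x":0,"y":0,"z":0,"yaw":0},
    {"x":0,"y":0,"z":0,"yaw":0},
    {"x":0,"y":0,"z":0,"yaw":0},
  ],
  claw=85,
)

```text
t: 18.55
ee_pos: [0.4395, -0.1387, 0.0528]
eef_rot: [[-0.986, 0.167, 0.0], [0.167, 0.986, -0.0], [-0.0, -0.0, -1.0]]
wrist_force: [1.1, -0.9, -0.4]
grip_width: 0.85
grasp_force: 0.0
```

Call:
drive_tool(
  motion=[
    {"x":0,"y":0,"z":-4,"yaw":0},
    {"x":0,"y":0,"z":-15,"yaw":0},
    {"x":0,"y":0,"z":-40,"yaw":0},
    {"x":0,"y":0,"z":-75,"yaw":0},
    {"x":0,"y":0,"z":-110,"yaw":0},
    {"x":0,"y":0,"z":-140,"yaw":0},
    {"x":0,"y":0,"z":-150,"yaw":0},
    {"x":0,"y":0,"z":-150,"yaw":0},
  ],
)

```text
t: 19.55
ee_pos: [0.4396, -0.1387, 0.2032]
eef_rot: [[-0.986, 0.167, 0.001], [0.167, 0.986, -0.0], [-0.001, -0.0, -1.0]]
wrist_force: [0.3, -0.7, 0.0]
grip_width: 0.853
grasp_force: 0.0
```

Run:
```python
from h import *
s=state();print(s['t'],s['ee_pos'],s['wrist_force'],s['grip_width'])
S=snap('side');W=snap('wrist')
print(proj(S,[[.4397,-.139,.0455]]),proj(W,[[.4397,-.139,.0455]]))
a=cv2.resize(S['color'][100:320,200:420],(400,400),interpolation=2);b=cv2.resize(W['color'],(400,250))
o=np.zeros((400,800,3),np.uint8);o[:,:400]=a;o[:250,400:]=b
cv2.imwrite('pics/end.png',o)
```

```text
19.55 [ 0.43957464 -0.13871555  0.20320298] [ 0.34091269 -0.65982019  0.0367164 ] 0.8526657906257482
[[254.34605507 272.00803212]] [[320.29601983 185.21288171]]
```

View pics/end.png

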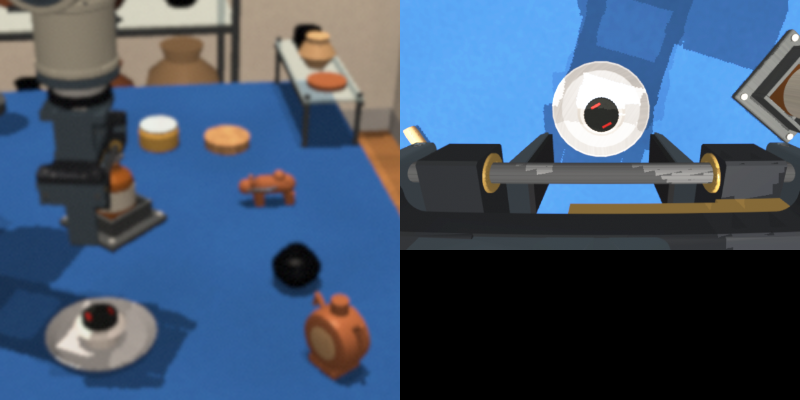

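The cap sits flat in the middle of the dish, with its bars at about (600,115) in the wrist view and (100,317) in the side crop. The pieces around it haven't moved, and the gripper is clear.

```bash
python3 -c "
from workcell import sign_off
print(sign_off())"
```

```text
the job is handed in; nothing more can be done
None
```

The cap is off the bottle and lying flat, open side down, in the middle of the dish; the peak push I read was 24.6 N, nothing else looked moved in the last pictures, and I handed the job in at about 20 s (no verdict was returned).

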